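Zero a mandoline slicer with a straightedge

ROBOT

A 7-joint arm with a two-finger parallel gripper is mounted at the origin on a cart in front of the work surface, level with it; the furniture and walls round the work are solid. World frame = base frame: x ahead of the robot, y to its left, z up, the work surface at z = 0. Lengths are in m, angles in rad, forces in N, time in s.
With the tool pointing down it reaches from about 0.35 to 0.9 m from the base axis. Payload 7.2 kg.
Tool frame: the origin (TCP) lies on the centre line of the jaws, within the pads' length; the fingertips stand 11 mm ahead of it and the grasp point (between the pads) lies 8 mm behind it (tip_extent is the z of the fingertips in the tool frame, in m); z points along the fingers, y is the line along which they close (so a half turn about z gives the same grasp; the last joint's range is limited). The gripper opens to 88 mm and grips with 3 to 60 N. Pads are 20 mm wide; open, the fingers measure 115 mm over their backs; the gripper's body (75 mm by 178 mm) begins 61 mm behind the grasp point.
Start: joints at [1.073, 0.411, -0.013, 1.596, 0.006, 1.134, -0.082], TCP at [0.26, -0.568, 0.234] pointing down, gripper open.
Joint ranges: [-2.95, 2.95], [-0.29, 1.99], [-1.47, 1.44], [0.14, 2.54], [-1.03, 4.17], [0.13, 1.85], [-2.86, 2.86]. Speed limits (rad/s): [2.39, 2.39, 3.01, 3.01, 3.14, 3.14, 3.14].

INTERFACE

Orientations are given as [roll, pitch, yaw] about the fixed x, y, z axes, in that order (R = Rz(yaw) Ry(pitch) Rx(roll)).
In Python, from plant import observe, grab_frame, camera_info, job_done, spot_in, trace, spot_point, tip_extent gives the robot as it stands.
- The arm moves only by the shell command python3 -m pendant 'ROWS' [FORCE]. ROWS is JSON, one flat list of numbers, 7 for each row, row after row: the shift along the tool's x, y, z in m, then the turn, a rotation vector about the tool's x, y, z in rad, then the closure, from 0 (fully open) to 1 (shut). A call has 1 to 12 rows; each row shifts and turns the commanded pose from where the row before left it, along the tool's axes as they then stand; what a row does not reach is not made up. A row lasts 1/10 s, in which the tool goes at most 50 mm and 8.59 degrees, less where a joint would pass 70% of its speed; a pose out of reach is approached as far as the arm can. A call with a gripper value outside its range is refused whole. The fingers move at their own pace and stop on an object; FORCE is the grip in N (left out, the last holds). Time passes only in rows, so rows that do not move let the fingers close. It gives the time, the measured TCP pose, the force, the opening and the grip force at its end, in the units of the state.
- observe(): the state, without advancing time (a new reading comes with each control period).
- grab_frame(name): name is "scene" or "top"; returns (picture, depth): 400x640x3 uint8, red, green, blue; 400x640 float32, m along the optical axis (not along the pixel's ray), 0 where there is no reading.
- camera_info(name): a dict with "fx", "fy", "cx", "cy" (pixels), "extrinsics" (4x4, takes a point from world to camera coordinates). Camera axes: x right, y down, z forward; pixel columns grow to the right and rows downward; lengths in m; the calibration is good to about 2 mm. A picture is of the moment at which its call begins. camera_info takes no time and is no camera call.
- job_done(): hands the job in; it is judged then, once.
Trained networks look in the newest picture that a camera, given by its name, has taken for a name from the list of things; names that differ only in an ending like _2 or _b are one class to them, and where a whole thing is asked for, a point or a joint stands for the part that bears it (a point fixed in the world has none). Each returns a list of dicts, best first, with "p" (0 to 1); they miss things now and then, are a little off and sometimes report something else, mostly with a low value. They report only what shows in the picture. A call takes as long as a camera call.
- spot_in(target, camera): "xyz" ([x, y, z] in m, in the coordinates of the camera as it stood for that picture, good to about 4 mm: the middle of the surface that is visible of it).
- trace(target, camera): "region" (400x640 bool, what is visible of it).
- spot_point(target, camera): "xyz" ([x, y, z] in m, in the coordinates of the camera as it stood for that picture, good to about 4 mm: a listed point, or the origin of a listed thing).
The state is a dict: "time_s": time; "joint_pos": joint angles; "joint_vel": joint speeds; "joint_efforts": joint torques, N m; "tool_pos": TCP position; "tcp_rot": TCP orientation; "force": force on the tool from outside, world axes, zero at the start; "torque": the same for the moment, N m; "width": finger opening in m; "grip_force": force on a finger pad.
Only numpy, scipy, OpenCV 4.12 (cv2) and the standard library are available. Lean on these libraries where they do the work, as an engineer would, in place of code of your own. Each camera call takes 0.05 s, during which the arm holds its last target. There are 200 camera calls.

TASK

Set the mandoline slicer to zero: lay the ruler lengthwise across its slot, three fifths of it on the rear plate and two fifths reaching over the ramp, let go, and press the ramp end lightly to feel it rock. Turn the red dial until the ruler no longer rocks, then prove it with a light press of a few newtons on the end over the rear plate and, last, on the end over the ramp. Leave the ruler lying there untouched, and leave the other things alone.

Things in the scene. Friction and masses are not known exactly. Their poses are not given: they have to be found in the camera images.
- slicer: Mandoline slicer on rubber feet (cannot move): 377x132x58 mm, black frame, two level silver plates 106 mm wide between 12 mm rails whose tops are 58 mm up. Origin on the worktop under the 8 mm blade slot (x -4 to +4 mm); x runs from the ramp to the rear plate (away from the robot), y left. Press the ruler on it with 3 to 12 N; over 35 N bends the plates, so touch down below 10 mm/s.
- ramp_mid (a point): Frame-fixed mark 50 mm above the worktop over the middle of the ramp (slicer x = -74 mm). The ramp is the front plate, slicer x -144 to -4 mm; the dial raises it. At first it is 1.5 to 7.5 mm below the rear plate. A ruler on the rear plate whose ramp end is pressed tips about the rear plate's front edge (x = +4 mm) until its end meets the ramp.
- rear_mid (a point): Frame-fixed mark 50 mm above the worktop over the middle of the rear plate (slicer x = +84 mm). The rear plate carries the blade, slicer x +4 to +164 mm, rigid in use. Its top lies somewhere from 47.5 to 52.5 mm above the worktop, depending on the blade cassette fitted, so neither the dial nor any measured pose tells when the plates are flush.
- dial (a joint): Angle (rad, 0 to 2.0) of the red thickness dial, vertical axis, right of the ramp. Grows clockwise seen from above and raises the ramp 5 mm per rad. Stiff (0.25 N m), stays where left, also under load. Starts at 0 to 0.2. Its bar grip (42 mm long, 13 wide, top 79 mm above the worktop) lies along slicer x at 0, turned by minus this angle about z.
- dial_grip (a point): Point on the dial's axis, 70 mm above the worktop, 9 mm below the top of its bar grip; the bar rises 29 mm above the 47 mm wide disc of the dial. The rail beside it is 34 mm away and lower. It lies at slicer x = -75, y = -100 mm; the black foot under the dial reaches 31 mm further out.
- ruler: Straightedge: silver aluminium safety ruler, 220 mm long (its x axis), 30 mm wide, 0.2 kg. A 5 mm thick base strip with a raised blue grip rib 14 mm wide along its middle over the full length; the rib's flat top is 16 mm above the underside. Origin at the centre of the flat underside, z up out of the rib. Starts on the worktop to the robot's right. Both ways round are alike.
- tamper: Bystander: coffee tamper with wooden handle, 57 mm across, 82 mm high; left of the slicer's rear end. Leave it alone.
- tumbler: Bystander: clear drinking glass, 80 mm across, 91 mm high; on the front strip to the right. Leave it alone.
- pinch_pot: Bystander: small round wooden salt pot, 73 mm across, 35 mm high; left of the slicer, beside the coffee machine. Leave it alone.

How it is judged:
By the outcome, as a careful person would: the job done as asked, in the order asked, and still so for the second after the job is handed in, with the robot touching nothing.
It also fails if it takes over 70 s, if anything falls off the work surface, if the arm or the gripper's body presses on something with over 40 N, if the wrist force passes 120 N, or if a joint passes its speed limit or range.

## Working session

There is one attempt and no reset: what is moved stays moved. The work goes in short steps, Python scripts to look and compute and a shell command to move; the robot and the scene stay as the last step left them, time stands still between calls to the robot, and variables do not carry over. Pictures are saved under pics/ and viewed, at most 10 in all, crops included, and the job is handed in when it is done.

```bash
ls; mkdir -p pics
cat > h.py <<'E'
import numpy as np, cv2
from plant import *
from scipy.spatial.transform import Rotation as R
def w(name,p):
    E=np.array(camera_info(name)["extrinsics"]); return (np.linalg.inv(E)@np.r_[p,1])[:3]
def cloud(name,depth,mask):
    c=camera_info(name); v,u=np.nonzero(mask&(depth>0)); z=depth[v,u]
    P=np.c_[(u-c["cx"])*z/c["fx"],(v-c["cy"])*z/c["fy"],z,np.ones_like(z)]
    return (P@np.linalg.inv(np.array(c["extrinsics"])).T)[:,:3]
E
cat > a.py <<'E'
from h import *
for n in ("scene","top"):
    im,d=grab_frame(n); cv2.imwrite(f"pics/{n}1.png",im[:,:,::-1])
    for t in ("slicer","ramp_mid","rear_mid","dial_grip","ruler"):
        print(n,t,[(np.round(w(n,r["xyz"]),4),round(r["p"],2)) for r in spot_point(t,n)[:2]])
    for r in trace("ruler",n)[:1]:
        P=cloud(n,d,r["region"]); 
        (c,s,a)=cv2.minAreaRect(P[:,:2].astype(np.float32)*1000); print("ruler",r["p"],c,s,a,P[:,2].min(),P[:,2].max())
s=observe(); print(s["tool_pos"],s["tcp_rot"],s["time_s"],s["force"],tip_extent, s["width"])
E
python3 a.py
```

```text
pics
scene slicer [(array([0.5336, 0.1222, 0.0039]), 0.65)]
scene ramp_mid [(array([0.4626, 0.1267, 0.0548]), 0.86)]
scene rear_mid [(array([0.614 , 0.1277, 0.0545]), 0.68)]
scene dial_grip [(array([0.4647, 0.0236, 0.076 ]), 0.58)]
scene ruler [(array([ 3.926e-01, -2.551e-01, -3.000e-04]), 0.6)]
ruler 0.95 (387.295654296875, -257.0599365234375) (36.024349212646484, 218.2259521484375) 3.7736880779266357 -0.00263265987459671 0.02124232714384844
top slicer [(array([0.5323, 0.1262, 0.0011]), 0.72)]
top ramp_mid [(array([0.4663, 0.123 , 0.0484]), 0.66)]
top rear_mid [(array([0.6178, 0.127 , 0.0475]), 0.89)]
top dial_grip [(array([0.464 , 0.025 , 0.0671]), 0.66), (array([ 0.6514,  0.3843, -0.0015]), 0.6)]
top ruler [(array([ 0.3847, -0.2517, -0.0008]), 0.9)]
ruler 0.63 (392.7567443847656, -252.55502319335938) (32.8607177734375, 218.33126831054688) 3.5749948024749756 -0.006340737466764335 0.028847510484310224
[ 0.26039557 -0.56817369  0.23367143] [3.14155864e+00 6.46575719e-06 4.29761061e-01] 0.7 [-0.38297906 -0.07214838  0.14768171] 0.011 0.0877160458827405
```

View pics/top1.png

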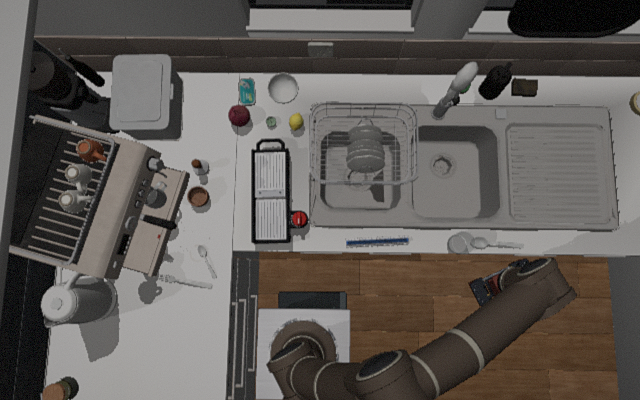

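View pics/scene1.png

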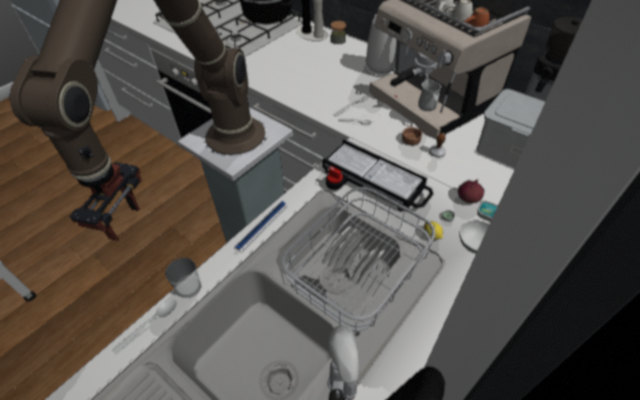

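```bash
cat > b.py <<'E'
from h import *
im,d=grab_frame("top")
# ruler blue rib, dial red, from colour
hsv=cv2.cvtColor(im,cv2.COLOR_RGB2HSV)
for n,t in(("blue",(hsv[...,0]>95)&(hsv[...,0]<130)&(hsv[...,1]>110)&(hsv[...,2]>60)),("red",((hsv[...,0]<8)|(hsv[...,0]>172))&(hsv[...,1]>130)&(hsv[...,2]>60))):
    k,l,st,ce=cv2.connectedComponentsWithStats(t.astype(np.uint8))
    for i in range(1,k):
        if st[i,4]>40:
            P=cloud("top",d,l==i); print(n,ce[i],st[i,4],np.median(P,0),cv2.minAreaRect(P[:,:2].astype(np.float32)*1000),np.percentile(P[:,2],[5,95]))
for r in trace("slicer","top")[:1]:
    P=cloud("top",d,r["region"]); Q=P[(P[:,2]>.035)&(P[:,2]<.075)]
    print("slicer",cv2.minAreaRect(Q[:,:2].astype(np.float32)*1000))
print(camera_info("top"))
E
python3 b.py
```

```text
blue [398.57142857 240.06122449] 49 [ 0.39359134 -0.32975446  0.0154665 ] ((393.7671203613281, -327.5890808105469), (7.654237747192383, 64.01103973388672), 0.40068796277046204) [0.01030644 0.02081314]
blue [365.82417582 241.63736264] 91 [ 0.38587156 -0.21146337  0.01533921] ((386.95062255859375, -216.44378662109375), (8.732938766479492, 138.69207763671875), 3.2585184574127197) [0.01047474 0.02172337]
red [234.58208955 113.95522388] 67 [0.83109547 0.26405862 0.05891662] ((833.0374145507812, 258.8514404296875), (52.99665069580078, 46.31898498535156), 41.360191345214844) [0.04901563 0.06810264]
red [298.85526316 217.95394737] 152 [0.46367369 0.01947712 0.05082281] ((463.41961669921875, 22.081893920898438), (46.23360061645508, 47.63880920410156), 19.145423889160156) [0.03916885 0.08126474]
slicer ((567.1378784179688, 94.90304565429688), (376.6922302246094, 194.19224548339844), 2.080289602279663)
{'fx': 450.1740518110218, 'fy': 450.1740518110218, 'cx': 327.6046465416687, 'cy': 199.84341704528873, 'extrinsics': array([[ 0.0125127 , -0.99991613, -0.00334262, -0.08381801],
       [-0.98851182, -0.01186629, -0.15067702,  0.52921458],
       [ 0.15062472,  0.00518959, -0.98857739,  1.54433884],
       [ 0.        ,  0.        ,  0.        ,  1.        ]])}
```

The top view shows the slicer at pixels (253–292, 145–243), its dial at (299, 218) and the ruler at (347–410, 237–247). The scene view agrees. The ruler centre is about (0.389, -0.254) with yaw 1.634, and the slicer yaw is about 0.02.

```bash
python3 -m pendant '[0.0276,-0.0257,0,0,0,0,0, 0.0276,-0.0257,0,0,0,0,0, 0.0276,-0.0257,0,0,0,0,0, 0.0276,-0.0257,0,0,0,0,0, 0.0276,-0.0257,0,0,0,0,0, 0.0276,-0.0257,0,0,0,0,0, 0.0276,-0.0257,0,0,0,0,0, 0.0276,-0.0257,0,0,0,0,0, 0.0276,-0.0257,0,0,0,0,0]'
python3 -m pendant '[0,0,0.014,0,0,-0.134,0, 0,0,0.014,0,0,-0.134,0, 0,0,0.014,0,0,-0.134,0, 0,0,0.014,0,0,-0.134,0, 0,0,0.014,0,0,-0.134,0, 0,0,0.014,0,0,-0.134,0, 0,0,0.014,0,0,-0.134,0, 0,0,0.014,0,0,-0.134,0, 0,0,0.014,0,0,-0.134,0]'
cat > go.py <<'E'
# go.py x y z yaw : remaining shift in the tool's axes, and turn about tool z
from h import *; import sys
s=observe(); t=[float(a) for a in sys.argv[1:]]
M=R.from_euler("xyz",s["tcp_rot"]); d=M.inv().apply(np.array(t[:3])-s["tool_pos"])
y=s["tcp_rot"][2]; dz=-((t[3]-y+np.pi)%(2*np.pi)-np.pi)
print("pos",np.round(s["tool_pos"],4),"rot",np.round(s["tcp_rot"],4),"togo",np.round(d,4),"turn",round(dz,4),"q",np.round(s["joint_pos"],2),"F",np.round(s["force"],2),"w",round(s["width"],4),"t",round(s["time_s"],2))
E
python3 go.py 0.389 -0.254 0.0175 1.634
```

```text
time_s: 1.7
tool_pos: [0.3903, -0.253, 0.234]
tcp_rot: [3.141, -0.0, 0.43]
force: [0.9, -0.3, 0.5]
width: 0.0873
grip_force: 0.0
time_s: 2.6
tool_pos: [0.39, -0.2545, 0.1073]
tcp_rot: [3.141, 0.0, 1.641]
force: [-0.6, -1.3, 1.0]
width: 0.0877
grip_force: 0.0
pos [ 0.39   -0.2545  0.1073] rot [3.1411e+00 3.0000e-04 1.6412e+00] togo [ 0.0006 -0.001   0.0898] turn 0.0072 q [ 0.78  0.33 -0.37  2.08  0.17  0.75  0.38] F [-0.6  -1.29  1.  ] w 0.0877 t 2.6
```

```bash
python3 -m pendant '[0,0,0.025,0,0,0,0, 0,0,0.025,0,0,0,0, 0,0,0.02,0,0,0,0, 0,0,0.012,0,0,0,0, 0,0,0.004,0,0,0,0, 0,0,0.002,0,0,0,0, 0,0,0,0,0,0,0.9, 0,0,0,0,0,0,0.9, 0,0,0,0,0,0,0.9, 0,0,0,0,0,0,0.9, 0,0,0,0,0,0,0.9, 0,0,0,0,0,0,0.9]' 30
python3 -m pendant '[0,0,0,0,0,0,0.9, 0,0,0,0,0,0,0.9, 0,0,0,0,0,0,0.9]'
python3 go.py 0.389 -0.254 0.0175 1.634
```

```text
time_s: 3.8
tool_pos: [0.3899, -0.2545, 0.0198]
tcp_rot: [3.141, 0.0, 1.636]
force: [0.6, -0.6, -0.3]
width: 0.0429
grip_force: 0.0
time_s: 4.1
tool_pos: [0.3898, -0.2544, 0.0196]
tcp_rot: [-3.142, -0.0, 1.636]
force: [0.6, 0.2, 0.4]
width: 0.0187
grip_force: 0.0
pos [ 0.3898 -0.2544  0.0196] rot [-3.1415 -0.      1.6358] togo [ 0.0004 -0.0008  0.0021] turn 0.0018 q [ 0.72  0.48 -0.31  2.14  0.27  0.55  0.28] F [0.64 0.21 0.42] w 0.0187 t 4.1
```

```bash
python3 -m pendant '[0,0,0.0016,0,0,0,0.78, 0,0,0,0,0,0,1, 0,0,0,0,0,0,1, 0,0,0,0,0,0,1, 0,0,0,0,0,0,1]' 40
python3 -m pendant '[0,0,-0.01,0,0,0,1, 0,0,-0.03,0,0,0,1, 0,0,-0.04,0,0,0,1, 0,0,-0.04,0,0,0,1, 0,0,-0.02,0,0,0,1, 0,0,0,0,0,0,1]'
cat > c.py <<'E'
from h import *
for n in ("scene","top"):
    im,d=grab_frame(n)
    for t in ("slicer","ramp_mid","rear_mid","dial_grip"):
        print(n,t,[(np.round(w(n,r["xyz"]),4),round(r["p"],2)) for r in spot_point(t,n)[:1]])
    if n=="scene": cv2.imwrite("pics/s2.png",cv2.resize(im[80:330,60:460,::-1],(800,500)))
    if n=="top":
      P=cloud(n,d,np.ones(d.shape,bool)); Q=P[(P[:,0]>.37)&(P[:,0]<.75)&(P[:,1]>.052)&(P[:,1]<.215)&(P[:,2]>.042)&(P[:,2]<.07)]
      print(cv2.minAreaRect(Q[:,:2].astype(np.float32)*1000),np.percentile(Q[:,1],[1,99]),np.percentile(Q[:,0],[1,99]))
E
python3 c.py; python3 go.py 0.557 0.1255 0.155 3.16
```

```text
time_s: 4.6
tool_pos: [0.3897, -0.2543, 0.018]
tcp_rot: [-3.141, -0.0, 1.636]
force: [0.7, 0.0, -1.2]
width: 0.0138
grip_force: 40.0
time_s: 5.2
tool_pos: [0.3914, -0.2553, 0.1615]
tcp_rot: [3.137, 0.004, 1.636]
force: [-0.1, 1.2, -1.7]
width: 0.0133
grip_force: 40.0
scene slicer []
scene ramp_mid [(array([0.4599, 0.1248, 0.0549]), 0.88)]
scene rear_mid [(array([0.6135, 0.1262, 0.0537]), 0.81)]
scene dial_grip [(array([0.4613, 0.0259, 0.0743]), 0.71)]
top slicer [(array([0.5345, 0.1258, 0.0009]), 0.69)]
top ramp_mid [(array([0.462 , 0.1246, 0.0453]), 0.57)]
top rear_mid [(array([ 0.3841, -0.2508,  0.14  ]), 0.56)]
top dial_grip [(array([0.4637, 0.0232, 0.0706]), 0.43)]
((563.5675048828125, 124.33113098144531), (370.1424255371094, 135.53810119628906), 2.171332836151123) [0.05674866 0.19256459] [0.38644902 0.71852793]
pos [ 0.3896 -0.2541  0.1574] rot [-3.1407e+00 -9.0000e-04  1.6361e+00] togo [0.3679 0.1918 0.0025] turn -1.5239 q [ 0.81  0.26 -0.39  2.04  0.13  0.87  0.41] F [-0.15 -0.17 -2.97] w 0.0137 t 5.7
```

View pics/s2.png

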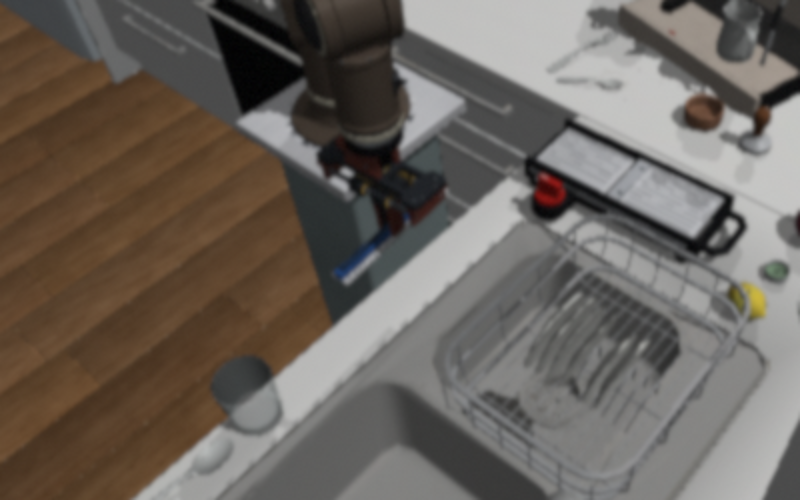

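The ruler is in the grip and now being carried, seen at about (360, 260) in the crop, clear of everything. Slicer origin is about (0.5345, 0.1252) with yaw about 0.018.

```bash
python3 -m pendant '[0,0,-0.04,0,0,0,1, 0.0334,0.0174,-0.02,0,0,0,1, 0.0334,0.0174,-0.02,0,0,0,1, 0.0334,0.0174,0,0,0,0,1, 0.0334,0.0174,0,0,0,0,1, 0.0334,0.0174,0,0,0,0,1, 0.0334,0.0174,0,0,0,0,1, 0.0334,0.0174,0,0,0,0,1, 0.0334,0.0174,0,0,0,0,1, 0.0334,0.0174,0,0,0,0,1, 0.0334,0.0174,0,0,0,0,1, 0.0334,0.0174,0,0,0,0,1]'
python3 -m pendant '[0,0,0,0,0,-0.1385,1, 0,0,0,0,0,-0.1385,1, 0,0,0,0,0,-0.1385,1, 0,0,0,0,0,-0.1385,1, 0,0,0,0,0,-0.1385,1, 0,0,0,0,0,-0.1385,1, 0,0,0,0,0,-0.1385,1, 0,0,0,0,0,-0.1385,1, 0,0,0,0,0,-0.1385,1, 0,0,0,0,0,-0.1385,1, 0,0,0,0,0,-0.1385,1, 0,0,0,0,0,0,1]'
python3 go.py 0.5565 0.1256 0.085 3.16
```

```text
time_s: 6.9
tool_pos: [0.5573, 0.126, 0.2376]
tcp_rot: [-3.141, 0.0, 1.636]
force: [0.3, 0.1, -1.3]
width: 0.0136
grip_force: 40.0
time_s: 8.1
tool_pos: [0.5569, 0.1244, 0.2374]
tcp_rot: [3.141, -0.001, -3.122]
force: [0.0, -0.1, -2.1]
width: 0.0139
grip_force: 40.0
pos [0.5569 0.1244 0.2374] rot [ 3.1412e+00 -1.1000e-03 -3.1221e+00] togo [0.0002 0.0011 0.1524] turn 0.001 q [ 0.38  0.48 -0.94  1.68  0.41  1.2   0.93] F [ 0.04 -0.05 -2.08] w 0.0139 t 8.1
```

```bash
python3 -m pendant '[0,0.001,0.02,0,0,0,1, 0,0,0.03,0,0,0,1, 0,0,0.03,0,0,0,1, 0,0,0.03,0,0,0,1, 0,0,0.025,0,0,0,1, 0,0,0.015,0,0,0,1, 0,0,0,0,0,0,1]'
cat > d.py <<'E'
from h import *; import sys
for n in ("scene","top"):
    im,d=grab_frame(n)
    cv2.imwrite(f"pics/{n}_{sys.argv[1]}.png",cv2.resize(im[100:270,190:350,::-1] if n=="top" else im[120:240,280:460,::-1],(800,600) if n=="scene" else (565,600),interpolation=cv2.INTER_CUBIC))
    for t in ("ruler","rear_mid","ramp_mid","slicer"):
        print(n,t,[(np.round(w(n,r["xyz"]),4),round(r["p"],2)) for r in spot_point(t,n)[:1]])
    for r in trace("ruler",n)[:1]:
        P=cloud(n,d,r["region"]); print(cv2.minAreaRect(P[:,:2].astype(np.float32)*1000),np.median(P[:,2]))
E
python3 d.py 3;python3 go.py 0.5565 0.1256 0.07 3.16
```

```text
time_s: 8.8
tool_pos: [0.5558, 0.1252, 0.0861]
tcp_rot: [-3.141, -0.003, -3.126]
force: [-0.7, -0.6, -1.2]
width: 0.0133
grip_force: 40.0
scene ruler [(array([0.5551, 0.1233, 0.0705]), 0.82)]
scene rear_mid [(array([0.6146, 0.1258, 0.0493]), 0.66)]
scene ramp_mid [(array([0.4607, 0.1244, 0.0549]), 0.85)]
scene slicer [(array([0.5367, 0.1219, 0.0019]), 0.63)]
((558.3037719726562, 119.87200164794922), (193.74256896972656, 105.84528350830078), 27.260622024536133) 0.07656966698904888
top ruler []
top rear_mid [(array([0.6231, 0.1277, 0.0477]), 0.59)]
top ramp_mid [(array([0.4605, 0.1228, 0.0496]), 0.58)]
top slicer [(array([ 5.326e-01,  1.287e-01, -3.000e-04]), 0.88)]
pos [0.5571 0.1256 0.0883] rot [-3.1415e+00  4.0000e-04 -3.1241e+00] togo [ 0.0006 -0.      0.0183] turn -0.0009 q [ 0.29  0.64 -0.83  1.83  0.58  0.94  0.79] F [-0.19  1.48 -1.39] w 0.014 t 9.4
```

View pics/scene_3.png

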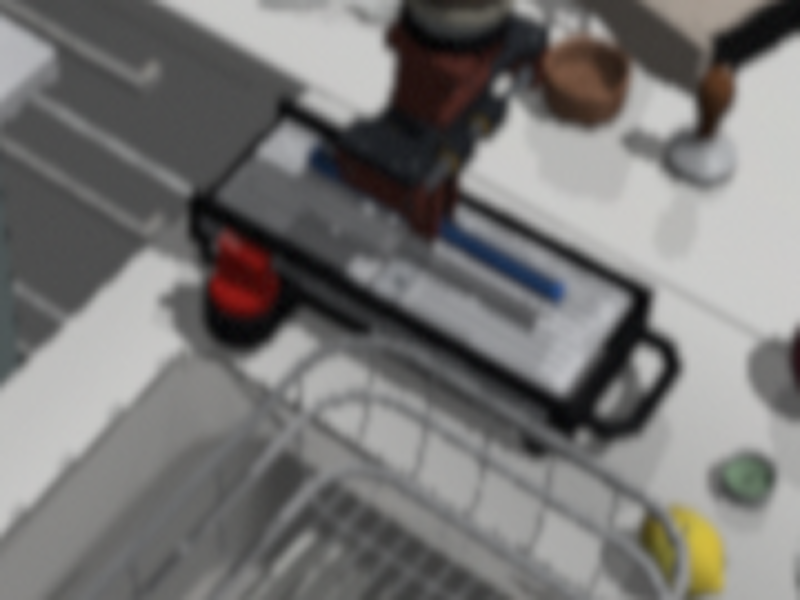

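The ruler hangs lengthwise over the slicer, its ends at (320, 155) and (560, 290), centred between the rails and spanning the slot. Lowering it gently.

```bash
python3 -m pendant '[0,0,0.006,0,0,0,1, 0,0,0.006,0,0,0,1, 0,0,0.003,0,0,0,1, 0,0,0.001,0,0,0,1, 0,0,0,0,0,0,1, 0,0,0.0006,0,0,0,1, 0,0,0.0006,0,0,0,1, 0,0,0.0006,0,0,0,1]'
for i in 1 ; do python3 -m pendant '[0,0,0.0006,0,0,0,1, 0,0,0.0006,0,0,0,1, 0,0,0,0,0,0,1]'; done
```

```text
time_s: 10.2
tool_pos: [0.5571, 0.1257, 0.0703]
tcp_rot: [-3.142, 0.0, -3.124]
force: [-0.2, 0.5, -2.4]
width: 0.0135
grip_force: 40.0
time_s: 10.5
tool_pos: [0.557, 0.1257, 0.0696]
tcp_rot: [-3.141, 0.0, -3.124]
force: [-2.3, -1.6, 4.4]
width: 0.0136
grip_force: 40.0
```

```bash
python3 -m pendant '[0,0,0.0006,0,0,0,1, 0,0,0.0006,0,0,0,1, 0,0,0,0,0,0,1]'
```

```text
time_s: 10.8
tool_pos: [0.5571, 0.1257, 0.0695]
tcp_rot: [-3.14, 0.001, -3.124]
force: [-5.9, -3.6, 17.0]
width: 0.0136
grip_force: 40.0
```

```bash
python3 -m pendant '[0,0,-0.0007,0,0,0,1, 0,0,-0.0007,0,0,0,1, 0,0,0,0,0,0,0.9, 0,0,0,0,0,0,0.75, 0,0,0,0,0,0,0.6, 0,0,0,0,0,0,0.6, 0,0,0,0,0,0,0.6, 0,0,-0.005,0,0,0,0.6, 0,0,-0.015,0,0,0,0.6, 0,0,-0.02,0,0,0,0.6, 0,0,-0.02,0,0,0,0.6, 0,0,-0.01,0,0,0,0.6]' 10
python3 -m pendant '[0.03,0,0,0,0,0,1, 0.03,0,0,0,0,0,1, 0.03,0,0,0,0,0,1, 0.012,0,0,0,0,0,1, 0,0,0.01,0,0,0,1, 0,0,0,0,0,0,1]'
python3 d.py 4;python3 go.py 0.4545 0.124 0.08 3.16
```

```text
time_s: 12.0
tool_pos: [0.5578, 0.1262, 0.142]
tcp_rot: [3.141, 0.003, -3.124]
force: [0.4, -0.1, -0.3]
width: 0.0352
grip_force: 0.0
time_s: 12.6
tool_pos: [0.4557, 0.1233, 0.1285]
tcp_rot: [-3.141, 0.0, -3.125]
force: [0.1, 0.3, 0.4]
width: 0.0003
grip_force: 0.0
scene ruler [(array([0.5596, 0.1251, 0.0543]), 0.83)]
scene rear_mid [(array([0.6127, 0.1266, 0.0522]), 0.64)]
scene ramp_mid [(array([0.4621, 0.126 , 0.055 ]), 0.93)]
scene slicer [(array([0.5328, 0.1225, 0.0058]), 0.78)]
((560.24169921875, 128.791748046875), (217.18087768554688, 45.19697570800781), 1.4572304487228394) 0.06136805641092613
top ruler [(array([0.5546, 0.1284, 0.0511]), 0.6)]
top rear_mid [(array([0.6214, 0.1279, 0.048 ]), 0.7)]
top ramp_mid []
top slicer [(array([ 0.5339,  0.1263, -0.0009]), 0.98)]
((388.4850769042969, -548.373046875), (78.03326416015625, 108.25196075439453), 14.752606391906738) 0.03313860806843261
pos [0.455  0.1239 0.1292] rot [ 3.1416  0.     -3.124 ] togo [0.0005 0.0002 0.0492] turn -0.0008 q [ 0.39  0.44 -0.94  2.03  0.46  0.9   0.79] F [-0.63  0.22 -0.42] w 0.0006 t 13.2
```

View pics/scene_4.png

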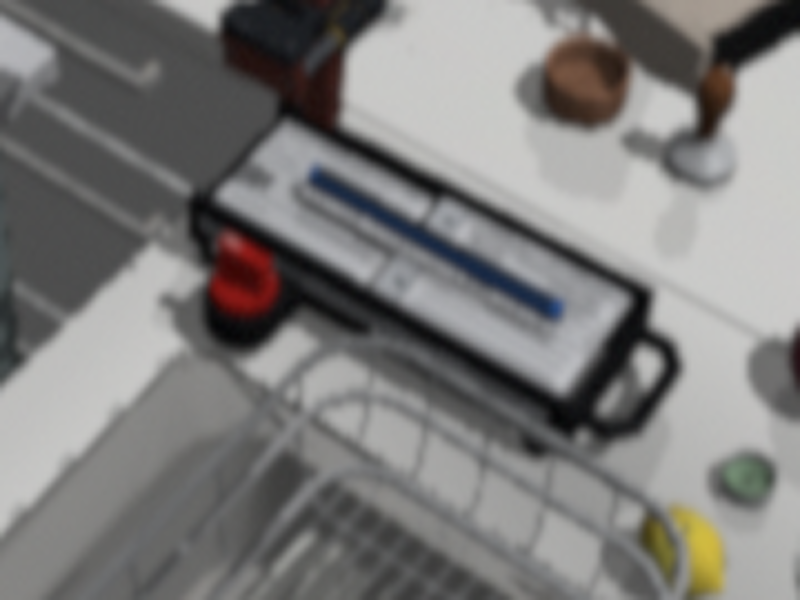

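The ruler lies loose and straight, its rib running from (315, 173) to (560, 305). It crosses the slot line (440, 205)–(378, 278) at about 0.40 of its length from the ramp end, which is the split asked for. Next I press the ramp end.

```bash
cat > e.py <<'E'
from h import *
o=np.array([.5345,.1252]);c,s=np.cos(.018),np.sin(.018)
for n in ("scene","top"):
    im,d=grab_frame(n); P=cloud(n,d,d>0); q=P[:,:2]-o; X=q[:,0]*c+q[:,1]*s; Y=-q[:,0]*s+q[:,1]*c
    for nm,a,b in(("ramp",-.135,-.02),("rear",.02,.15)):
        m=(X>a)&(X<b)&(abs(Y)>.025)&(abs(Y)<.046)&(P[:,2]>.03)&(P[:,2]<.065); print(n,nm,m.sum(),np.median(P[m,2]),P[m,2].mean(),P[m,2].std())
E
python3 e.py
python3 -m pendant '[0,0,0.02,0,0,0,1, 0,0,0.02,0,0,0,1, 0,0,0.005,0,0,0,1, 0,0,0.002,0,0,0,1, 0,0,0.001,0,0,0,1, 0,0,0,0,0,0,1]' 
python3 -m pendant '[0,0,0.0008,0,0,0,1, 0,0,0.0008,0,0,0,1, 0,0,0.0008,0,0,0,1, 0,0,0,0,0,0,1]'
```

```text
scene ramp 272 0.045020980826159185 0.044941865615635734 0.0022932345719093297
scene rear 374 0.05169129937783096 0.05160347946789667 0.0020962355877011548
top ramp 6 0.04691772499429969 0.04670927464200403 0.004672544187027933
top rear 376 0.05149299812269681 0.05136115098730806 0.0034189778903691527
time_s: 13.9
tool_pos: [0.4554, 0.1241, 0.0818]
tcp_rot: [3.141, 0.001, -3.124]
force: [-0.3, 1.3, -0.3]
width: 0.0004
grip_force: 0.0
time_s: 14.3
tool_pos: [0.4551, 0.1238, 0.0789]
tcp_rot: [-3.142, 0.0, -3.124]
force: [-0.3, 0.8, 0.6]
width: 0.0004
grip_force: 0.2
```

```bash
python3 -m pendant '[0,0,0.0008,0,0,0,1, 0,0,0.0008,0,0,0,1, 0,0,0.0008,0,0,0,1, 0,0,0,0,0,0,1]'; python3 -m pendant '[0,0,0.0006,0,0,0,1, 0,0,0.0006,0,0,0,1, 0,0,0,0,0,0,1]'
```

```text
time_s: 14.7
tool_pos: [0.4549, 0.1239, 0.0763]
tcp_rot: [-3.142, -0.0, -3.124]
force: [-0.1, -0.0, -0.2]
width: 0.0006
grip_force: 0.3
time_s: 15.0
tool_pos: [0.4549, 0.1238, 0.0751]
tcp_rot: [-3.142, -0.0, -3.124]
force: [-1.0, 0.4, -0.7]
width: 0.0003
grip_force: 0.3
```

```bash
python3 -m pendant '[0,0,0.0006,0,0,0,1, 0,0,0.0006,0,0,0,1, 0,0,0,0,0,0,1]'
```

```text
time_s: 15.3
tool_pos: [0.455, 0.1238, 0.074]
tcp_rot: [-3.142, -0.0, -3.124]
force: [-0.3, -0.1, 0.6]
width: 0.0005
grip_force: 0.3
```

```bash
python3 -m pendant '[0,0,0.0006,0,0,0,1, 0,0,0,0,0,0,1]'
```

```text
time_s: 15.5
tool_pos: [0.455, 0.1239, 0.0736]
tcp_rot: [-3.141, 0.0, -3.124]
force: [-2.6, 0.9, 3.3]
width: 0.0003
grip_force: 1.8
```

The ramp end rocks: it dropped about 5 mm before meeting the ramp at TCP z 0.0736. I press slightly firmer to confirm, then lift off and look at the dial's angle.

```bash
python3 -m pendant '[0,0,0.0002,0,0,0,1, 0,0,0,0,0,0,1]'
python3 -m pendant '[0,0,-0.003,0,0,0,1, 0,0,-0.01,0,0,0,1, 0,0,-0.03,0,0,0,0.5, 0,0,-0.03,0,0,0,0.5, 0,0,0,0,0,0,0.5]' 50
cat > f.py <<'E'
from h import *
n="scene"; im,d=grab_frame(n)
P=cloud(n,d,d>0); m=(abs(P[:,0]-.463)<.045)&(abs(P[:,1]-.024)<.045)&(P[:,2]>.066)&(P[:,2]<.095)
Q=P[m]; print(m.sum(),Q.mean(0)); u,s,v=np.linalg.svd(Q[:,:2]-Q[:,:2].mean(0)); print(v[0],np.arctan2(v[0][1],v[0][0]),s)
print([np.round(w(n,r["xyz"]),4) for r in spot_point("dial_grip",n)[:1]],[np.round(w(n,r["xyz"]),4) for r in spot_point("ruler",n)[:1]])
cv2.imwrite("pics/dial5.png",cv2.resize(im[150:200,310:370,::-1],(600,500),interpolation=cv2.INTER_CUBIC))
E
python3 f.py; python3 go.py .463 .0242 .071 3.06
```

```text
time_s: 15.7
tool_pos: [0.455, 0.1239, 0.0735]
tcp_rot: [-3.141, 0.0, -3.124]
force: [-1.9, -0.4, 5.6]
width: 0.0007
grip_force: 2.9
time_s: 16.2
tool_pos: [0.4569, 0.1249, 0.1499]
tcp_rot: [3.141, 0.006, -3.124]
force: [-0.2, 0.5, -0.1]
width: 0.021
grip_force: 0.0
64 [0.46551394 0.01752061 0.07535157]
[0.99968942 0.02492107] 0.024923651222470842 [0.10269075 0.032964  ]
[array([0.4604, 0.0269, 0.0755])] [array([0.5574, 0.1256, 0.0512])]
pos [0.4549 0.1234 0.1462] rot [-3.1411e+00  2.0000e-04 -3.1244e+00] togo [-0.0064 -0.0993  0.0752] turn 0.0988 q [ 0.41  0.42 -0.96  2.01  0.43  0.93  0.81] F [-0.22 -0.17 -0.27] w 0.0331 t 16.35
```

View pics/dial5.png

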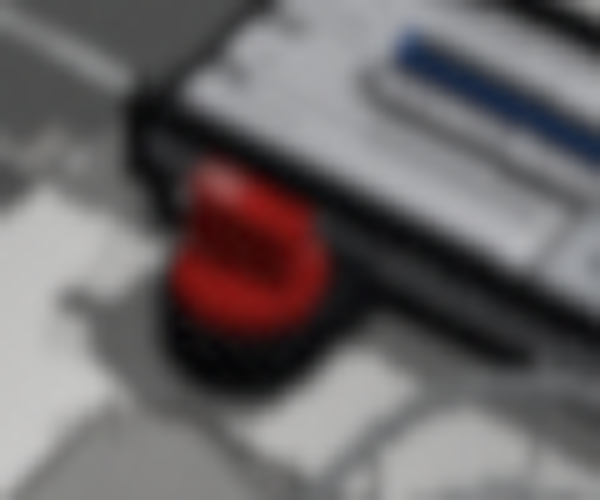

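The bar grip runs about (200, 230)–(280, 285), slightly clockwise of the rail, so the dial is near 0.1 rad.

```bash
python3 -m pendant '[-0.0016,-0.025,0,0,0,0,0.5, -0.0016,-0.025,0,0,0,0,0.5, -0.0016,-0.025,0,0,0,0,0.5, -0.0016,-0.024,0,0,0,0,0.5, 0,0,0.02,0,0,0.099,0.5, 0,0,0.02,0,0,0,0.5, 0,0,0.02,0,0,0,0.5, 0,0,0.01,0,0,0,0.5, 0,0,0.004,0,0,0,0.5, 0,0,0.001,0,0,0,0.5, 0,0,0,0,0,0,0.5]'
python3 -m pendant '[0,0,0,0,0,0,0.8, 0,0,0,0,0,0,1, 0,0,0,0,0,0,1, 0,0,0,0,0,0,1, 0,0,0,0,0,0,1]' 50
python3 go.py .463 .0242 .071 3.06
```

```text
time_s: 17.45
tool_pos: [0.4634, 0.0252, 0.0716]
tcp_rot: [3.141, 0.0, 3.061]
force: [0.2, -1.1, -0.2]
width: 0.0443
grip_force: 0.0
time_s: 17.95
tool_pos: [0.4627, 0.0208, 0.0715]
tcp_rot: [-3.135, -0.001, 3.058]
force: [-1.6, -12.6, 7.5]
width: 0.0126
grip_force: 49.7
pos [0.4627 0.0208 0.0715] rot [-3.1349e+00 -1.1000e-03  3.0579e+00] togo [0.     0.0034 0.0005] turn -0.0021 q [ 0.51  0.5  -0.83  2.09  0.55  0.77  0.82] F [ -1.63 -12.55   7.47] w 0.0126 t 17.95
```

```bash
python3 -m pendant '[0,-0.0045,0,0,0,0,1, 0,0,0,0,0,0,1, 0,0,0,0,0,0.1,1, 0,0,0,0,0,0.12,1, 0,0,0,0,0,0.12,1, 0,0,0,0,0,0.12,1, 0,0,0,0,0,0,1]'
python3 go.py .463 .0208 .071 3.06
```

```text
time_s: 18.65
tool_pos: [0.4626, 0.0202, 0.0715]
tcp_rot: [-3.141, 0.001, 2.598]
force: [-2.0, -1.8, 6.2]
width: 0.0128
grip_force: 49.8
pos [0.4626 0.0202 0.0715] rot [-3.1406e+00  5.0000e-04  2.5981e+00] togo [-0.      0.0007  0.0005] turn -0.4619 q [ 0.44  0.47 -0.72  2.1   0.46  0.74  0.44] F [-1.98 -1.8   6.24] w 0.0128 t 18.65
```

Forces are small and the dial follows.

```bash
python3 -m pendant '[0,0,0,0,0,0.12,1, 0,0,0,0,0,0.12,1, 0,0,0,0,0,0.12,1, 0,0,0,0,0,0.12,1, 0,0,0,0,0,0.12,1, 0,0,0,0,0,0.14,1, 0,0,0,0,0,0,1, 0,0,0,0,0,0,1]'
python3 go.py .455 .1235 .1 3.16
```

```text
time_s: 19.45
tool_pos: [0.4623, 0.0199, 0.0715]
tcp_rot: [-3.14, 0.001, 1.862]
force: [-3.7, -2.4, 9.1]
width: 0.0124
grip_force: 49.8
pos [0.4623 0.0199 0.0715] rot [-3.1403e+00  1.1000e-03  1.8624e+00] togo [ 0.1013  0.0228 -0.0286] turn -1.2976 q [ 0.3   0.42 -0.55  2.11  0.34  0.7  -0.18] F [-3.71 -2.37  9.07] w 0.0124 t 19.45
```

```bash
python3 -m pendant '[0,0,0,0,0,0,0.5, 0,0,0,0,0,0,0.5, 0,0,0,0,0,0,0.5, 0,0,-0.01,0,0,0,0.5, 0,0,-0.025,0,0,0,0.5, 0,0,-0.01,0,0,0,0.5, 0.0253,0.0057,0,0,0,0,1, 0.0253,0.0057,0,0,0,0,1, 0.0253,0.0057,0,0,0,0,1, 0.0253,0.0057,0,0,0,0,1, 0,0,0,0,0,0,1, 0,0,0,0,0,0,1]' 10
python3 -m pendant '[0,0,0.015,0,0,0,1, 0,0,0.012,0,0,0,1, 0,0,0.003,0,0,0,1, 0,0,0,0,0,0,1]'
python3 go.py .455 .1235 .0785 3.16
```

```text
time_s: 20.65
tool_pos: [0.4557, 0.1241, 0.1164]
tcp_rot: [3.141, 0.0, 1.862]
force: [-0.1, -0.1, 0.7]
width: 0.0016
grip_force: 0.0
time_s: 21.05
tool_pos: [0.4554, 0.1233, 0.0857]
tcp_rot: [-3.14, 0.0, 1.86]
force: [0.9, 0.1, 0.0]
width: 0.0007
grip_force: 0.0
pos [0.4554 0.1233 0.0857] rot [-3.1401  0.      1.8595] togo [ 0.0003 -0.0003  0.0072] turn -1.3005 q [ 0.11  0.42 -0.59  2.08  0.34  0.74 -0.4 ] F [0.9  0.09 0.01] w 0.0007 t 21.05
```

```bash
python3 -m pendant '[0,0,0.003,0,0,0,1, 0,0,0.0015,0,0,0,1, 0,0,0.0008,0,0,0,1, 0,0,0.0006,0,0,0,1, 0,0,0,0,0,0,1]'
python3 -m pendant '[0,0,0.0006,0,0,0,1, 0,0,0,0,0,0,1]'
python3 -m pendant '[0,0,0.0005,0,0,0,1, 0,0,0,0,0,0,1]'
```

```text
time_s: 21.55
tool_pos: [0.4557, 0.124, 0.0804]
tcp_rot: [3.141, 0.0, 1.86]
force: [-0.2, -0.0, 0.1]
width: 0.0004
grip_force: 0.0
time_s: 21.75
tool_pos: [0.4557, 0.124, 0.0797]
tcp_rot: [-3.142, 0.0, 1.86]
force: [0.3, 0.2, -0.5]
width: 0.0002
grip_force: 0.0
time_s: 21.95
tool_pos: [0.4557, 0.124, 0.0792]
tcp_rot: [-3.142, 0.0, 1.86]
force: [0.0, -0.0, -0.1]
width: 0.0005
grip_force: 0.0
```

```bash
python3 -m pendant '[0,0,0.0004,0,0,0,1, 0,0,0,0,0,0,1]'
```

```text
time_s: 22.15
tool_pos: [0.4557, 0.124, 0.079]
tcp_rot: [3.142, 0.0, 1.86]
force: [-0.6, -0.6, 3.2]
width: 0.0004
grip_force: 1.3
```

```bash
python3 -m pendant '[0,0,-0.005,0,0,0,1, 0,0,-0.01,0,0,0,1, -0.0089,0.0321,0,0,0,0,1, -0.0089,0.0321,0,0,0,0,1, -0.0089,0.0321,0,0,0,0,1, -0.0089,0.0321,0,0,0,0,1, -0.0089,0.0321,0,0,0,0,1, -0.0089,0.0321,0,0,0,0,1, 0,0,0.01,0,0,0,1, 0,0,0,0,0,0,1]'
python3 -m pendant '[0,0,0.002,0,0,0,1, 0,0,0.0008,0,0,0,1, 0,0,0,0,0,0,1]'
python3 go.py .6557 .1276 .079 1.86
```

```text
time_s: 23.15
tool_pos: [0.6546, 0.1275, 0.0826]
tcp_rot: [-3.139, -0.001, 1.86]
force: [-0.7, -0.1, -0.3]
width: 0.0004
grip_force: 0.0
time_s: 23.45
tool_pos: [0.655, 0.1278, 0.0815]
tcp_rot: [3.142, 0.0, 1.861]
force: [-0.5, 0.8, -0.5]
width: 0.0007
grip_force: 0.0
pos [0.655  0.1278 0.0815] rot [3.1416e+00 2.0000e-04 1.8607e+00] togo [-0.0004  0.0006  0.0025] turn 0.0007 q [ 0.08  0.69 -0.51  1.6   0.39  0.96 -0.28] F [-0.5   0.82 -0.47] w 0.0007 t 23.45
```

```bash
python3 -m pendant '[0,0,0.0007,0,0,0,1, 0,0,0.0006,0,0,0,1, 0,0,0,0,0,0,1]'
python3 -m pendant '[0,0,0.0005,0,0,0,1, 0,0,0,0,0,0,1]'
```

```text
time_s: 23.75
tool_pos: [0.6555, 0.1277, 0.0798]
tcp_rot: [3.142, 0.0, 1.86]
force: [0.2, -0.6, 0.3]
width: 0.0005
grip_force: 0.0
time_s: 23.95
tool_pos: [0.6556, 0.1278, 0.0792]
tcp_rot: [3.142, 0.0, 1.86]
force: [0.3, 0.5, -0.8]
width: 0.0003
grip_force: 0.0
```

```bash
python3 -m pendant '[0,0,0.0004,0,0,0,1, 0,0,0,0,0,0,1]'
```

```text
time_s: 24.15
tool_pos: [0.6556, 0.1278, 0.0792]
tcp_rot: [3.141, 0.0, 1.86]
force: [-1.4, 0.4, 4.1]
width: 0.0005
grip_force: 1.9
```

```bash
cat > z.py <<'E'
from h import *
s=observe(); print(np.round(s["tool_pos"],5),np.round(s["force"],2),s["grip_force"],s["time_s"],np.round(s["tcp_rot"],4))
E
python3 z.py; python3 -m pendant '[0,0,0.0002,0,0,0,1, 0,0,0,0,0,0,1]' >/dev/null; python3 z.py;python3 -m pendant '[0,0,0,0,0,0,1]' >/dev/null; python3 z.py
```

```text
[0.65559 0.12782 0.07918] [-1.4   0.38  4.14] 1.8900144315557554 24.15 [3.1414e+00 2.0000e-04 1.8603e+00]
[0.65556 0.12784 0.0791 ] [-2.05 -0.8   5.96] 2.7947211521677673 24.35 [3.1415e+00 2.0000e-04 1.8603e+00]
[0.65561 0.12785 0.07915] [-2.07 -0.34  5.12] 2.7800233801826835 24.45 [3.1413e+00 2.0000e-04 1.8603e+00]
```

```bash
python3 -m pendant '[0,0,-0.005,0,0,0,1, 0,0,-0.01,0,0,0,1, 0.0089,-0.0321,0,0,0,0,1, 0.0089,-0.0321,0,0,0,0,1, 0.0089,-0.0321,0,0,0,0,1, 0.0089,-0.0321,0,0,0,0,1, 0.0089,-0.0321,0,0,0,0,1, 0.0089,-0.0321,0,0,0,0,1, 0,0,0.01,0,0,0,1, 0,0,0.003,0,0,0,1, 0,0,0.0009,0,0,0,1, 0,0,0,0,0,0,1]' >/dev/null; python3 z.py
python3 -m pendant '[0,0,0.0003,0,0,0,1, 0,0,0,0,0,0,1]'>/dev/null; python3 z.py
python3 -m pendant '[0,0,0.0003,0,0,0,1, 0,0,0,0,0,0,1]'>/dev/null; python3 z.py
```

```text
[0.45677 0.12422 0.0797 ] [ 0.53  0.44 -0.5 ] 0.0 25.65 [ 3.1412e+00 -4.0000e-04  1.8598e+00]
[0.45614 0.12411 0.0794 ] [ 0.06 -0.2  -0.81] 0.0 25.85 [ 3.1415e+00 -3.0000e-04  1.8600e+00]
[0.45584 0.12405 0.07916] [ 0.87 -0.88  0.76] 0.0 26.05 [ 3.1415e+00 -1.0000e-04  1.8602e+00]
```

```bash
python3 -m pendant '[0,0,0.0001,0,0,0,1, 0,0,0,0,0,0,1]'>/dev/null; python3 z.py
python3 -m pendant '[0,0,0.0001,0,0,0,1, 0,0,0,0,0,0,1]'>/dev/null; python3 z.py
python3 -m pendant '[0,0,0.0001,0,0,0,1, 0,0,0,0,0,0,1]'>/dev/null; python3 z.py
python3 -m pendant '[0,0,0.0001,0,0,0,1, 0,0,0,0,0,0,1]'>/dev/null; python3 z.py
```

```text
[0.45581 0.12402 0.07909] [ 1.68 -0.26 -0.08] 0.1458549730256209 26.25 [3.1414 0.     1.8603]
[0.45579 0.12401 0.07902] [-0.76 -1.15  0.81] 0.35573408551499597 26.45 [3.1414e+00 1.0000e-04 1.8604e+00]
[0.45581 0.12403 0.07897] [-0.12  0.02  2.66] 1.278209023294039 26.65 [3.1414e+00 1.0000e-04 1.8603e+00]
[0.45579 0.12399 0.07892] [-0.36 -0.32  5.24] 2.4835133145097643 26.85 [3.1414e+00 2.0000e-04 1.8603e+00]
```

A small rock remains, about 0.15–0.25 mm: the stop heights are 0.0789 at the ramp end and 0.0791 at the rear. I nudge the dial up by about 0.04 rad.

```bash
python3 -m pendant '[0,0,-0.01,0,0,0,1, 0,0,-0.03,0,0,0,0.5, -0.0254,-0.00585,0,0,0,0,0.5, -0.0254,-0.00585,0,0,0,0,0.5, -0.0254,-0.00585,0,0,0,0,0.5, -0.0254,-0.00585,0,0,0,0,0.5, 0,0,0,0,0,0,0.5, 0,0,0.025,0,0,0,0.5, 0,0,0.016,0,0,0,0.5, 0,0,0.005,0,0,0,0.5, 0,0,0,0,0,0,0.5]' 50
python3 z.py
python3 -m pendant '[0,0,0,0,0,0,0.8, 0,0,0,0,0,0,1, 0,0,0,0,0,0,1, 0,0,0,0,0,0,1, 0,0,0,0,0,0,1]' 50;python3 z.py
```

```text
time_s: 27.95
tool_pos: [0.4619, 0.0206, 0.0725]
tcp_rot: [-3.141, -0.001, 1.861]
force: [-0.4, -0.6, -0.7]
width: 0.0439
grip_force: 0.0
[0.46189 0.02065 0.07254] [-0.38 -0.63 -0.66] 0.0 27.95 [-3.1405e+00 -7.0000e-04  1.8612e+00]
time_s: 28.45
tool_pos: [0.4623, 0.0198, 0.0731]
tcp_rot: [3.142, 0.0, 1.861]
force: [-0.6, -1.2, 3.8]
width: 0.0125
grip_force: 50.0
[0.4623  0.01984 0.07309] [-0.6  -1.16  3.8 ] 49.993963837623596 28.45 [3.1415e+00 5.0000e-04 1.8605e+00]
```

```bash
python3 -m pendant '[0,0,0,0,0,0.04,1, 0,0,0,0,0,0,1, 0,0,0,0,0,0,1]';python3 z.py
```

```text
time_s: 28.75
tool_pos: [0.4623, 0.0199, 0.0731]
tcp_rot: [-3.142, 0.0, 1.821]
force: [-1.5, -0.3, 6.1]
width: 0.0125
grip_force: 50.0
[0.46228 0.01985 0.07309] [-1.49 -0.26  6.06] 49.991928935050964 28.75 [-3.1416e+00  5.0000e-04  1.8208e+00]
```

```bash
python3 -m pendant '[0,0,0,0,0,0,0.5, 0,0,0,0,0,0,0.5, 0,0,0,0,0,0,0.5, 0,0,-0.01,0,0,0,0.5, 0,0,-0.025,0,0,0,0.5, 0,0,-0.01,0,0,0,1, 0.00945,0.0357,0,0,0,0,1, 0.00945,0.0357,0,0,0,0,1, 0.00945,0.0357,0,0,0,0,1, 0.00945,0.0357,0,0,0,0,1, 0.00945,0.0357,0,0,0,0,1, 0.00945,0.0357,0,0,0,0,1]' 10
python3 -m pendant '[0,0,0.015,0,0,0,1, 0,0,0.015,0,0,0,1, 0,0,0.005,0,0,0,1, 0,0,0.0015,0,0,0,1, 0,0,0,0,0,0,1, 0,0,0,0,0,0,1]'>/dev/null; python3 z.py
python3 -m pendant '[0,0,0.0005,0,0,0,1, 0,0,0,0,0,0,1]'>/dev/null; python3 z.py
```

```text
time_s: 29.95
tool_pos: [0.6572, 0.1283, 0.1179]
tcp_rot: [3.141, 0.0, 1.82]
force: [0.5, -0.0, -0.3]
width: 0.0011
grip_force: 0.0
[0.65601 0.1274  0.08205] [ 0.52  0.13 -0.5 ] 0.0 30.55 [3.1406e+00 3.0000e-04 1.8198e+00]
[0.65605 0.12767 0.08124] [-0.08  0.53 -0.14] 0.0 30.75 [3.1409e+00 2.0000e-04 1.8202e+00]
```

```bash
python3 -m pendant '[0,0,0.0007,0,0,0,1, 0,0,0.0005,0,0,0,1, 0,0,0,0,0,0,1]'>/dev/null; python3 z.py
python3 -m pendant '[0,0,0.0004,0,0,0,1, 0,0,0,0,0,0,1]'>/dev/null; python3 z.py
python3 -m pendant '[0,0,0.0002,0,0,0,1, 0,0,0,0,0,0,1]'>/dev/null; python3 z.py
```

```text
[0.6558  0.12779 0.07946] [0.95 0.34 0.52] 0.0 31.05 [-3.1415  0.      1.8204]
[0.65588 0.12781 0.07922] [-0.76 -0.17  1.69] 0.5212370999288396 31.25 [3.1416 0.     1.8203]
[0.65588 0.12784 0.07919] [-1.64 -0.62  4.29] 1.5566553175449371 31.45 [3.1415e+00 1.0000e-04 1.8203e+00]
```

```bash
python3 -m pendant '[0,0,0.0002,0,0,0,1, 0,0,0,0,0,0,1]'>/dev/null; python3 z.py
python3 -m pendant '[0,0,-0.005,0,0,0,1, 0,0,-0.01,0,0,0,1, 0.00767,-0.03245,0,0,0,0,1, 0.00767,-0.03245,0,0,0,0,1, 0.00767,-0.03245,0,0,0,0,1, 0.00767,-0.03245,0,0,0,0,1, 0.00767,-0.03245,0,0,0,0,1, 0.00767,-0.03245,0,0,0,0,1, 0,0,0.01,0,0,0,1, 0,0,0.003,0,0,0,1, 0,0,0.0009,0,0,0,1, 0,0,0,0,0,0,1]' >/dev/null; python3 z.py
python3 -m pendant '[0,0,0.0003,0,0,0,1, 0,0,0,0,0,0,1]'>/dev/null; python3 z.py
```

```text
[0.65587 0.12782 0.07911] [-2.39 -0.24  5.17] 2.495473521994427 31.65 [3.1415e+00 1.0000e-04 1.8203e+00]
[0.4569  0.12451 0.0798 ] [ 0.42  0.48 -0.52] 0.0 32.85 [ 3.1412e+00 -4.0000e-04  1.8198e+00]
[0.45628 0.12442 0.07953] [-1.09 -1.16 -0.23] 0.0 33.05 [ 3.1414e+00 -2.0000e-04  1.8201e+00]
```

```bash
python3 -m pendant '[0,0,0.0002,0,0,0,1, 0,0,0,0,0,0,1]'>/dev/null; python3 z.py
python3 -m pendant '[0,0,0.0001,0,0,0,1, 0,0,0,0,0,0,1]'>/dev/null; python3 z.py
python3 -m pendant '[0,0,0.0001,0,0,0,1, 0,0,0,0,0,0,1]'>/dev/null; python3 z.py
python3 -m pendant '[0,0,0.0001,0,0,0,1, 0,0,0,0,0,0,1]'>/dev/null; python3 z.py
```

```text
[0.45593 0.12431 0.07935] [ 0.73  0.61 -0.03] 0.0 33.25 [ 3.1415 -0.      1.8203]
[0.45588 0.12429 0.07928] [-0.23 -0.34  0.19] 0.018291494764071103 33.45 [3.1415 0.     1.8203]
[0.45586 0.12432 0.0792 ] [-0.42  0.03  0.82] 0.5726070687524043 33.65 [3.1415e+00 1.0000e-04 1.8203e+00]
[0.45588 0.12431 0.07917] [-1.03 -0.6   2.56] 1.5550528129097074 33.85 [3.1415e+00 1.0000e-04 1.8203e+00]
```

The two ends now stop at the same height, 0.07917 at the ramp and 0.07919 at the rear for equal force, with no soft travel. I firm this last press to about 5 N, then retreat.

```bash
python3 -m pendant '[0,0,0.0002,0,0,0,1, 0,0,0,0,0,0,1, 0,0,0,0,0,0,1]'>/dev/null; python3 z.py
python3 -m pendant '[0,0,-0.003,0,0,0,1, 0,0,-0.01,0,0,0,1, 0,0,-0.03,0,0,0,1, 0,0,-0.04,0,0,0,1, 0,0,-0.04,0,0,0,1, -0.01,0,-0.03,0,0,0,1, 0,0,0,0,0,0,1, 0,0,0,0,0,0,1]'
python3 d.py 6
```

```text
[0.45589 0.12433 0.07912] [-2.38 -1.03  6.47] 3.032814972102642 34.15 [3.1414e+00 2.0000e-04 1.8204e+00]
time_s: 34.95
tool_pos: [0.4585, 0.1144, 0.2326]
tcp_rot: [3.14, 0.001, 1.819]
force: [0.4, 0.4, 0.3]
width: -0.0
grip_force: 0.0
scene ruler [(array([0.556 , 0.1241, 0.0571]), 0.91)]
scene rear_mid [(array([0.6136, 0.1246, 0.0521]), 0.7)]
scene ramp_mid [(array([0.4617, 0.1265, 0.0542]), 0.56)]
scene slicer [(array([0.5333, 0.1203, 0.0035]), 0.87)]
((557.1725463867188, 126.83184051513672), (223.50770568847656, 42.940853118896484), 0.9703618884086609) 0.0626588748170065
top ruler [(array([0.552 , 0.1248, 0.0495]), 0.62)]
top rear_mid [(array([0.6199, 0.1259, 0.0498]), 0.73)]
top ramp_mid [(array([0.4641, 0.123 , 0.0482]), 0.77)]
top slicer [(array([0.5352, 0.1287, 0.0012]), 0.65)]
((602.2302856445312, 125.69620513916016), (126.99556732177734, 22.35448455810547), 2.0388801097869873) 0.06444749080084278
```

View pics/scene_6.png

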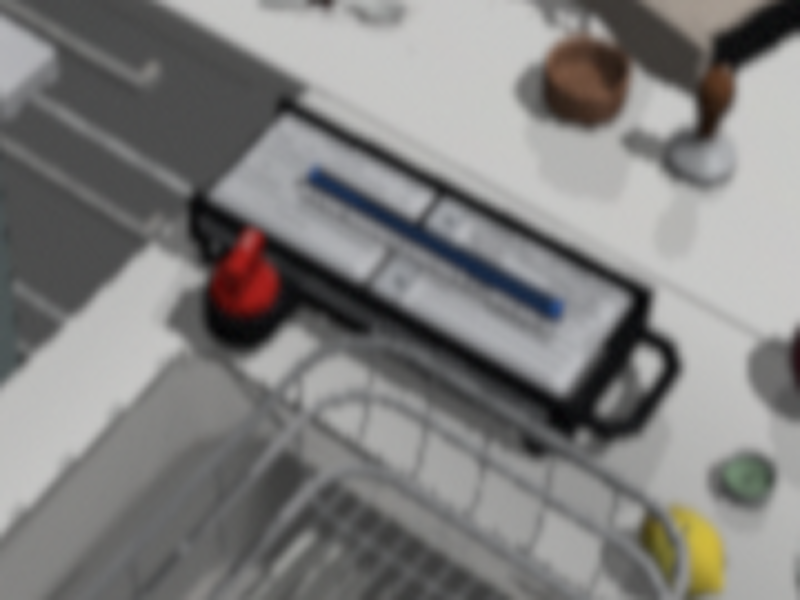

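The ruler lies undisturbed, (315, 175)–(560, 305), still crossing the slot at about two fifths. The dial has turned, the arm is clear and the pinch pot and tamper are where they were.

```bash
python3 -c "from plant import job_done; print(job_done())"
```

```text
the job is handed in; nothing more can be done
None
```

The slicer is set to zero and handed in at about 35 s: the ruler lies about three fifths on the rear plate, and light presses of about 5 N (rear end) then 6 N (ramp end) stopped within 0.02 mm of each other with no rocking.

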